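Set the inspection station to backlight

ROBOT

A 6-joint arm with a two-finger parallel gripper is mounted at the origin on the work surface. World frame = base frame: x ahead of the robot, y to its left, z up, the work surface at z = 0. Lengths are in m, angles in rad, forces in N, time in s.
With the tool pointing down it reaches from about 0.275 to 0.725 m from the base axis. Payload 5.6 kg.
Tool frame: the origin (TCP) lies between the finger pads; the fingertips stand 17 mm ahead of it and the grasp point (between the pads) lies 2 mm behind it; z points along the fingers, y is the line along which they close (so a half turn about z gives the same grasp; the last joint's range is limited). The gripper opens to 85 mm and grips with 20 to 120 N. Pads are 22 mm wide; open, the fingers measure 114 mm over their backs; the gripper's body (76 mm by 85 mm) begins 54 mm behind the grasp point. The pads swing forward as they close: fully open they stand 13 mm farther back than shut.
Start: joints at [1.513, 0.255, 0.108, 0, -1.424, -0.285], TCP at [0.185, 0.518, 0.248] pointing down, gripper open.
Joint ranges: [-2.95, 2.95], [-1.21, 1.97], [-1.09, 1.5], [-2.87, 1.71], [-2.94, -0.07], [-3.05, 3.05]. Speed limits (rad/s): [2.57, 2.57, 3.14, 3.14, 3.14, 3.14].

INTERFACE

Orientations are given as a rotation vector (axis times angle).
In Python, from station import bot, imaging gives the robot as it stands.
- The arm moves only by the tool apply_moves, never from a script. Its argument "steps" is a list of rows, each a list of 7 numbers: the turn, a rotation vector about the world's x, y, z in rad, then the shift along the world's x, y, z in mm, then the finger opening in mm, from 0 to 85.4. In form: [[wx, wy, wz, dx, dy, dz, hand], ...]. A call has 1 to 20 rows; each row is the pose to reach, as a shift and turn from the pose commanded when the call began; what a row does not reach only later rows make up. A row lasts 1/10 s, in which the tool goes at most 50 mm and 8.59 degrees, less where a joint would pass 70% of its speed; a pose out of reach is approached as far as the arm can. A call with a gripper value outside its range is refused whole. The fingers move at their own pace and stop on an object; "squeeze" is the grip in N (left out, the last holds). Time passes only in rows, so rows that repeat a pose let the fingers close. It gives the time, the measured TCP pose, the force, the opening and the grip force at its end, in the units of the state.
- bot.sense(): the state, without advancing time (a new reading comes with each control period).
- imaging.grab_frame(name): name is "scene" or "side" or "wrist"; returns the picture (384x512x3 uint8, red, green, blue); there is no depth.
- imaging.camera_params(name): a dict with "fovy" (degrees; the focal length in pixels is half the picture's height over the tangent of half this angle, whatever the lens; pixels are square), "cx", "cy" (the principal point, pixels), "distortion" ([k1, k2, p1, p2, k3] as OpenCV has them; the pictures are not rectified), "xyz" and "attitude" of the camera in the world; the wrist camera has in their place "hand_eye" (4x4, takes a point from camera to tool coordinates, whose origin is the TCP and whose axes are the flange's). Camera axes: x right, y down, z forward; pixel columns grow to the right and rows downward; lengths in m; the calibration is good to about 2 mm. A picture is of the moment at which its call begins: read the wrist's pose just before it. camera_params takes no time and is no camera call.
- bot.hand_in(): hands the job in; it is judged then, once.
The state is a dict: "time": time; "qpos": joint angles; "dq": joint speeds; "joint_torque": joint torques, N m; "tool_pos": TCP position; "ee_rot": TCP orientation; "wrist_force": force on the tool from outside, world axes, zero at the start; "wrist_torque": the same for the moment, N m; "finger_gap": finger opening in m; "gripper_force": force on a finger pad.
Only numpy, scipy, OpenCV 4.12 (cv2) and the standard library are available. Lean on these libraries where they do the work, as an engineer would, in place of code of your own. Each camera call takes 0.05 s, during which the arm holds its last target. There are 200 camera calls.

TASK

Change the inspection station over to backlighting: with the fingertips, push the tall bar light that stands in the aluminium tray over, away from you along the tray, so that it lies flat on its back in the tray with its white window up; then push the open hinged diffuser frame over it and down until it is fully closed. Only push: grip nothing and do not lift the light, and leave the other things on the table as they are.

Things in the scene. Friction and masses are not known exactly. Their poses are not given: they have to be found in the camera images.
- tray: Aluminium tray fixed to the table, 230 mm long (x) x 130 wide (y). Origin: centre of its underside; z up, +x along the tray away from the robot (turned up to 0.4 rad). Floor 10 mm above the table. Side walls at y = +-52.5 mm, 7 mm thick, tops 50 mm up; far end wall at x = +108 mm, 30 mm up; near lip at x = -108 mm, 16 mm up. The diffuser is hinged along the +y side wall.
- light: Black bar light, loose box 36 mm thick (x) x 60 wide (y) x 110 tall (z), about 0.35 kg. Origin: centre of its foot. White window on its -x face, facing the robot at first. It stands on the tray floor at the robot's end, nearly square to the tray. Pushed near its top towards the tray's +x it tips over its far foot edge, falls by itself past 18 degrees and then lies window up (its x axis down).
- light_centre (a point): Centre of the bar light's body, 55 mm above its foot.
- diffuser (a joint): Angle of the diffuser frame, rad: 0 = closed, level over the tray; 1.57 = upright; starts at 1.75 to 2.05, leaning outwards to the tray's +y side; stop at 2.2. The hinge is stiff by friction (0.13 N m): the frame stays where it is left and must be pushed all the way down (2 to 3 N near its free edge).
- diffuser_hinge (a point): Middle of the diffuser's hinge line, which runs along the tray's x: at tray x = 18 mm, y = 55 mm, 52 mm above the table. 
- diffuser_edge (a point): Middle of the diffuser's free edge. The diffuser is a dark steel frame with a translucent white sheet, 160 mm along the hinge x 105 mm from hinge to free edge x 8 mm thick. Closed, it reaches from the hinge to tray -y, underside 52 mm and top 60 mm above the table. Its outer face when open is its top when closed; the hinge line lies in its inner face.
- syringe_a: Bystander: grey capped syringe standing upright, 32 mm wide at the foot, 88 mm tall; origin at its foot. Leave alone.
- syringe_b: Bystander: a second capped syringe, same size. Leave alone.
- lens: Bystander: black camera lens standing on end, 38 mm diameter, 48 mm tall; origin at its foot. Leave alone.
- spare_light: Bystander: short bar light, 36 x 60 x 60 mm, standing on the table beside the tray; origin at its foot. Leave alone.
- driver: Bystander: screwdriver 170 mm long lying on the table to the robot's right. Leave alone.
- parts_box: Bystander: grey open box 130 x 100 x 45 mm on the robot's left. Leave alone.
- disc: Bystander: steel disc 60 mm diameter, 12 mm high, on the robot's left. Leave alone.
Mind the look-alikes: they are no part of the job. Leave any blue or purple look-alike of the light alone.

How it is judged:
By the outcome, as a careful person would: the job done as asked, in the order asked, and still so for the second after the job is handed in, with the robot touching nothing.
It also fails if it takes over 48 s, if anything falls off the work surface, if the arm or the gripper's body presses on something with over 40 N, if the wrist force passes 120 N, or if a joint passes its speed limit or range.

## Working session

There is one attempt and no reset: what is moved stays moved. The work goes in short steps, Python scripts to look and compute and a tool call to move; the robot and the scene stay as the last step left them, time stands still between calls to the robot, and variables do not carry over. Pictures are saved under pics/ and viewed, at most 10 in all, crops included, and the job is handed in when it is done.

Besides the shell and the picture viewer there is one more tool, called after ">>>" as a command line: name --pt "numbers of a row" for each row, then --argument value for the rest. apply_moves: Moves the arm, as the interface text tells. Its arguments: {"type":"object","properties":{"steps":{"type":"array","items":{"type":"array","items":{"type":"number"}}},"squeeze":{"type":"number"}},"required":["steps"]}

```bash
mkdir -p pics; ls; python3 - <<'E'
from station import bot, imaging
import cv2,numpy as np
s=bot.sense(); print(s)
for n in("scene","side","wrist"):
    print(n,imaging.camera_params(n))
a=imaging.grab_frame("scene");b=imaging.grab_frame("side")
cv2.imwrite("pics/scene0.png",a[:,:,::-1]);cv2.imwrite("pics/side0.png",b[:,:,::-1])
E
```

```text
pics
{'time': 0.0, 'qpos': array([ 1.51260899e+00,  2.55758245e-01,  1.06998320e-01, -4.98960964e-04,
       -1.42391863e+00, -2.84592686e-01]), 'dq': array([-0.00010752, -0.00021895, -0.0012179 , -0.0012163 ,  0.00169506,
        0.000231  ]), 'joint_torque': array([ 4.10780540e-04, -3.86629951e+01,  2.37939048e+01,  5.36528662e+00,
       -6.20173654e-03, -3.05061299e-06]), 'tool_pos': array([0.18464156, 0.51757686, 0.24738369]), 'ee_rot': array([ 3.09364666e+00, -5.35590614e-01, -4.36009399e-04]), 'wrist_force': array([ 0.26251124,  0.55242096, -0.36533377]), 'wrist_torque': array([ 0.02119092,  0.01712294, -0.05074563]), 'gripper_force': 0.0, 'finger_gap': 0.08533192247358842}
scene {'fovy': 52.09822038850352, 'cx': 250.83756632368764, 'cy': 193.14639740103772, 'distortion': array([-0.00015422,  0.        ,  0.        ,  0.        ,  0.        ]), 'xyz': array([1.05153729, 0.95580208, 0.73310346]), 'attitude': array([-0.62537127, -2.47478591,  1.35392276])}
side {'fovy': 55.698631164030374, 'cx': 252.66408166852625, 'cy': 192.20441049345493, 'distortion': array([-0.06769783,  0.        ,  0.        ,  0.        ,  0.        ]), 'xyz': array([-0.06414839, -0.71733771,  0.89208177]), 'attitude': array([-2.16951846,  0.76443994, -0.33610469])}
wrist {'fovy': 68.09828931009835, 'cx': 256.81689754465754, 'cy': 190.58467781893597, 'distortion': array([0.00010968, 0.        , 0.        , 0.        , 0.        ]), 'hand_eye': array([[-9.03069029e-04, -9.55856434e-01, -2.93832710e-01,
         7.50218525e-02],
       [ 9.99998542e-01, -4.37445116e-04, -1.65037100e-03,
        -5.33048842e-04],
       [ 1.44898206e-03, -2.93833772e-01,  9.55855436e-01,
        -1.25430778e-01],
       [ 0.00000000e+00,  0.00000000e+00,  0.00000000e+00,
         1.00000000e+00]])}
```

View pics/scene0.png

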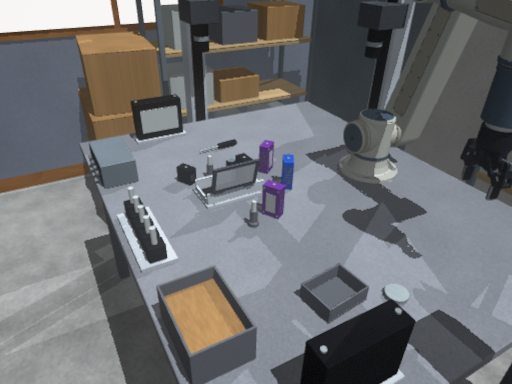

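View pics/side0.png

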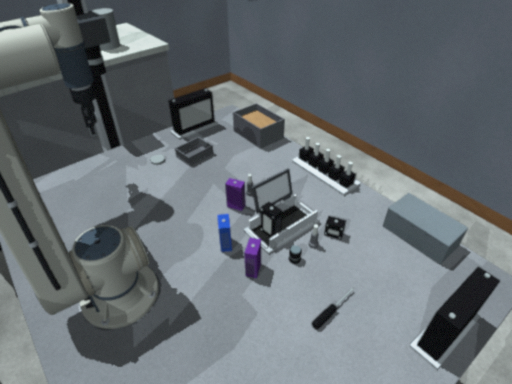

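The scene view shows the tray with the upright frame at about (232,180). The purple boxes are at (273,199) and (266,156), and the blue one at (287,172). The side view shows the tray at (283,222) with the frame at (273,190) and a dark light at (268,215). The look-alikes there are purple (235,193) and (253,257), blue (224,233), and the spare light (336,227). My choice is the black box inside the tray at side (268,215), which I'll check in a close crop.

```bash
python3 - <<'E'
import cv2,numpy as np
a=cv2.imread("pics/scene0.png")[130:230,180:310];b=cv2.imread("pics/side0.png")[160:260,220:350]
f=lambda i:cv2.resize(i,None,fx=6,fy=6,interpolation=cv2.INTER_CUBIC)
c=f(b); 
for i in range(0,130,10): cv2.putText(c,str(220+i),(i*6,8),0,.3,(0,255,255))
for i in range(0,100,10): cv2.putText(c,str(160+i),(0,i*6+4),0,.3,(0,255,255))
cv2.imwrite("pics/c1.png",c)
c=f(a)
for i in range(0,130,10): cv2.putText(c,str(180+i),(i*6,8),0,.3,(0,255,255))
for i in range(0,100,10): cv2.putText(c,str(130+i),(0,i*6+4),0,.3,(0,255,255))
cv2.imwrite("pics/c2.png",c)
E
```

```text
(no output)
```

View pics/c1.png

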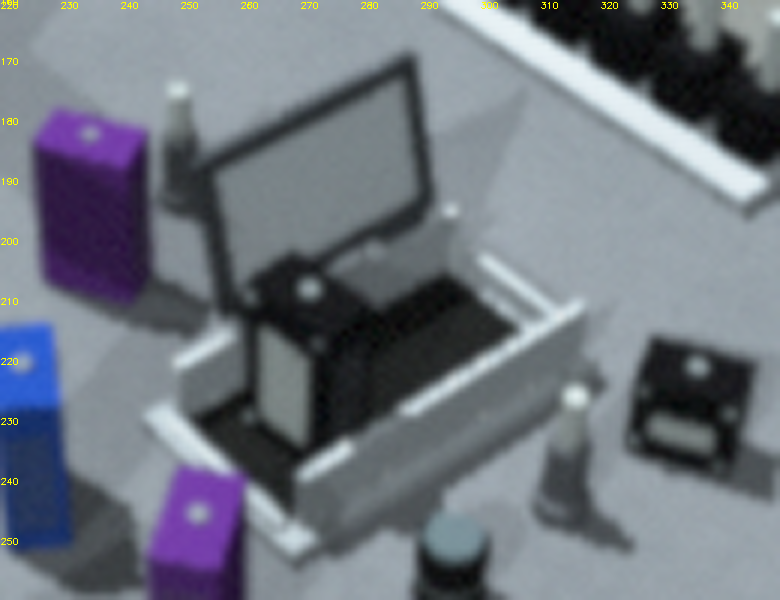

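View pics/c2.png

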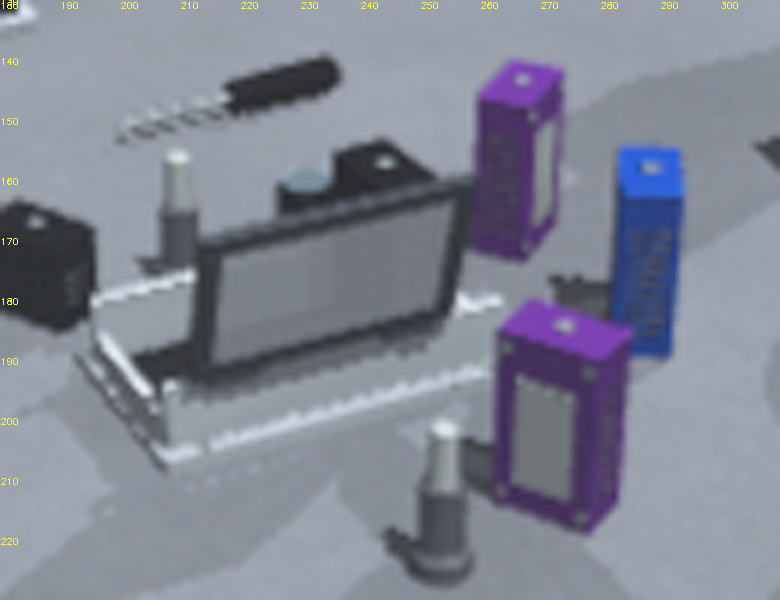

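The crops confirm the choice: the black box at side (268,222) stands in the tray with its white window facing the robot, and the other boxes are purple, blue or short. I'll now fit the tray, diffuser and light poses jointly from the corner pixels.

```bash
cat > fit.py <<'E'
from station import imaging
import cv2,numpy as np
from scipy.optimize import least_squares
from scipy.spatial.transform import Rotation as R
def proj(n,P):
    c=imaging.camera_params(n); f=192/np.tan(np.radians(c["fovy"]/2))
    K=np.array([[f,0,c["cx"]],[0,f,c["cy"]],[0,0,1]]); M=R.from_rotvec(c["attitude"]).as_matrix()
    r=M.T; t=-r@c["xyz"]
    return cv2.projectPoints(np.float64(P),cv2.Rodrigues(r)[0],t,K,c["distortion"])[0][:,0]
def W(p,P):
    c,s=np.cos(p[2]),np.sin(p[2]); P=np.asarray(P,float)
    return np.c_[p[0]+c*P[:,0]-s*P[:,1],p[1]+s*P[:,0]+c*P[:,1],P[:,2]]
def diff(th,face): # near-hinge, far-hinge, near-free, far-free (tray frame)
    d=np.array([0,-np.cos(th),np.sin(th)]);n=np.array([0,np.sin(th),np.cos(th)])
    return np.array([[x,.055,.052]+k*d+face*n for k in(0,.105) for x in(-.062,.098)])
E
cat > m1.py <<'E'
from fit import *
sd=lambda L:np.array(L)/6+[220,160]; sc=lambda L:np.array(L)/6+[180,130]
ds=sd([(228,308),(434,200),(206,165),(408,52)]); dc=sc([(455,318),(198,378),(472,180),(203,245)])
tr=sd([(148,410),(297,550)]); TP=[(-.111,.056,.016),(-.111,-.056,.016)]
lt=sd([(309,288),(248,287),(316,345),(292,252),(375,290),(248,412)])
LP=[(0,0,.11),(-.018,.03,.11),(-.018,-.03,.11),(.018,.03,.11),(.018,-.03,.11),(-.018,.03,0)]
def res(p):
    L=W(p[4:7],LP)+[0,0,.010]
    return [proj("side",W(p,diff(p[3],0)))-ds, proj("scene",W(p,diff(p[3],.008)))-dc, (proj("side",W(p,TP))-tr)*.5, proj("side",W(p,L))-lt]
s=least_squares(lambda p:np.concatenate([r.ravel() for r in res(p)]),[.5,0,0,1.9,-.05,0,0][:7],loss="soft_l1") if 0 else least_squares(lambda p:np.concatenate([r.ravel() for r in res(np.r_[p[:4],W(p,[[p[4],p[5],0]])[0,:2],p[2]+p[6]])]),[.5,0,0,1.9,-.05,0,0],loss="soft_l1")
p=s.x;print("tray",p[:4],"light in tray",p[4:])
for r in res(np.r_[p[:4],W(p,[[p[4],p[5],0]])[0,:2],p[2]+p[6]]):print(r.round(1).tolist())
E
python3 m1.py
```

```text
tray [ 0.54550892 -0.0933972   0.02487192  1.79836528] light in tray [-0.60102096  0.10165164 -0.01469061]
[[-0.4, 3.1], [-0.3, 0.5], [-1.7, -0.2], [0.8, -1.1]]
[[-1.0, -0.1], [-1.1, 2.3], [0.5, -1.2], [0.1, -0.3]]
[[0.8, 0.2], [-0.4, -1.7]]
[[-0.0, 0.5], [-0.6, -1.7], [1.1, -1.2], [0.5, -0.9], [-0.1, 2.5], [-0.7, 1.8]]
```

```bash
cat >> m1.py <<'E'
q=W(p,[[p[4],p[5],0]]);print(q,proj("side",q),proj("side",[[0,0,0],[.5,0,0]]),proj("scene",[[0,0,0],[.5,0,0]]))
E
python3 m1.py|tail -3
```

```text
[[-0.05785415 -0.006724    0.        ]] [[102.00630411 304.90608075]] [[120.02774192 292.64893085]
 [254.43092479 216.70866627]] [[366.40594848 168.36164825]
 [254.51852517 201.26491318]]
```

```bash
cat >> m1.py <<'E'
a=np.r_[p[:4],q[0,:2],p[2]+p[6]];L=W(a[4:7],LP)+[0,0,.010];print(a,L,proj("side",L),lt)
E
python3 m1.py|tail -22; sed -n 10,16p fit.py
```

```text
[[0.8, 0.2], [-0.4, -1.7]]
[[-0.0, 0.5], [-0.6, -1.7], [1.1, -1.2], [0.5, -0.9], [-0.1, 2.5], [-0.7, 1.8]]
[[-0.05785415 -0.006724    0.        ]] [[102.00630411 304.90608075]] [[120.02774192 292.64893085]
 [254.43092479 216.70866627]] [[366.40594848 168.36164825]
 [254.51852517 201.26491318]]
[ 0.54550892 -0.0933972   0.02487192  1.79836528 -0.05785415 -0.006724
  0.01018131] [[-0.05785415 -0.006724    0.12      ]
 [-0.07615866  0.02309118  0.12      ]
 [-0.07554779 -0.03690571  0.12      ]
 [-0.04016052  0.0234577   0.12      ]
 [-0.03954965 -0.03653919  0.12      ]
 [-0.07615866  0.02309118  0.01      ]] [[ 88.73855682 279.42867007]
 [ 78.18018866 275.59893374]
 [ 86.17998461 290.66191548]
 [ 91.18686522 268.7694523 ]
 [ 99.57046514 283.33532783]
 [ 90.9972139  299.15183503]] [[271.5        208.        ]
 [261.33333333 207.83333333]
 [272.66666667 217.5       ]
 [268.66666667 202.        ]
 [282.5        208.33333333]
 [261.33333333 228.66666667]]
def W(p,P):
    c,s=np.cos(p[2]),np.sin(p[2]); P=np.asarray(P,float)
    return np.c_[p[0]+c*P[:,0]-s*P[:,1],p[1]+s*P[:,0]+c*P[:,1],P[:,2]]
def diff(th,face): # near-hinge, far-hinge, near-free, far-free (tray frame)
    d=np.array([0,-np.cos(th),np.sin(th)]);n=np.array([0,np.sin(th),np.cos(th)])
    return np.array([[x,.055,.052]+k*d+face*n for k in(0,.105) for x in(-.062,.098)])
```

```bash
cat > m2.py <<'E'
from fit import *
def ray(n,uv,z):
    c=imaging.camera_params(n); f=192/np.tan(np.radians(c["fovy"]/2))
    K=np.array([[f,0,c["cx"]],[0,f,c["cy"]],[0,0,1]])
    x=cv2.undistortPoints(np.float64([[uv]]),K,c["distortion"])[0,0]
    d=R.from_rotvec(c["attitude"]).apply([*x,1]); return c["xyz"]+d*(z-c["xyz"][2])/d[2]
T=[.5455,-.0934,.025]
inv=lambda P:R.from_euler("z",-T[2]).apply(P-np.array([T[0],T[1],0]))
for nm,n,uv,z in [("purpleA","side",(234.7,182),.11),("purpleA","scene",(274,184),.11),("purpleB","side",(252.8,245.5),.11),("purpleB","scene",(267,143),.11),("blue","side",(224,220),.11),("blue","scene",(288.5,158),.11),("syrA","side",(249.7,175),.088),("syrA","scene",(254,202),.088),("lightdot","side",(271.5,208),.12)]:
    q=ray(n,uv,z);print(nm,n,q.round(3),"tray",inv(q).round(3))
for x,y,z in [(-.125,-.007,.1),(-.058,-.007,.12),(.018,.12,.12),(.018,-.05,.06)]: print((x,y,z),W(T,[[x,y,z]]).round(4))
E
python3 m2.py
```

```text
purpleA side [0.484 0.087 0.11 ] tray [-0.057  0.182  0.11 ]
purpleA scene [0.483 0.087 0.11 ] tray [-0.058  0.182  0.11 ]
purpleB side [ 0.354 -0.176  0.11 ] tray [-0.194 -0.078  0.11 ]
purpleB scene [ 0.351 -0.176  0.11 ] tray [-0.197 -0.077  0.11 ]
blue side [ 0.35  -0.041  0.11 ] tray [-0.195  0.057  0.11 ]
blue scene [ 0.347 -0.038  0.11 ] tray [-0.197  0.061  0.11 ]
syrA side [0.565 0.108 0.088] tray [0.025 0.201 0.088]
syrA scene [0.569 0.117 0.088] tray [0.029 0.21  0.088]
lightdot side [ 0.489 -0.1    0.12 ] tray [-0.056 -0.005  0.12 ]
(-0.125, -0.007, 0.1) [[ 0.4207 -0.1035  0.1   ]]
(-0.058, -0.007, 0.12) [[ 0.4877 -0.1018  0.12  ]]
(0.018, 0.12, 0.12) [[0.5605 0.027  0.12  ]]
(0.018, -0.05, 0.06) [[ 0.5647 -0.1429  0.06  ]]
```

>>> apply_moves --pt "0 0 0.37 235 -620 0 0" --pt "0 0 0.37 235 -620 0 0" --pt "0 0 0.37 235 -620 0 0" --pt "0 0 0.37 235 -620 0 0" --pt "0 0 0.37 235 -620 0 0" --pt "0 0 0.37 235 -620 0 0" --pt "0 0 0.37 235 -620 0 0" --pt "0 0 0.37 235 -620 0 0" --pt "0 0 0.37 235 -620 0 0" --pt "0 0 0.37 235 -620 0 0" --pt "0 0 0.37 235 -620 0 0" --pt "0 0 0.37 235 -620 0 0" --pt "0 0 0.37 235 -620 0 0" --pt "0 0 0.37 235 -620 0 0" --pt "0 0 0.37 235 -620 0 0" --pt "0 0 0.37 235 -620 0 0" --pt "0 0 0.37 235 -620 0 0" --pt "0 0 0.37 235 -620 0 0"

```text
time: 1.9
tool_pos: [0.4197, -0.101, 0.2485]
ee_rot: [-3.141, -0.046, -0.001]
wrist_force: [-0.9, 0.5, -0.7]
finger_gap: 0.0002
gripper_force: 0.0
```

>>> apply_moves --pt "0 0 0 0 0 -45 0" --pt "0 0 0 0 0 -90 0" --pt "0 0 0 0 0 -133 0" --pt "0 0 0 0 0 -133 0" --pt "0 0 0 0 0 -133 0" --pt "0 0 0 10 0 -133 0" --pt "0 0 0 20 0 -133 0" --pt "0 0 0 26 1 -133 0" --pt "0 0 0 32 1 -133 0" --pt "0 0 0 36 1 -133 0" --pt "0 0 0 40 1 -133 0" --pt "0 0 0 44 1 -133 0" --pt "0 0 0 48 1 -133 0"

```text
time: 3.2
tool_pos: [0.4678, -0.1011, 0.1152]
ee_rot: [3.141, 0.043, -0.001]
wrist_force: [-0.7, 0.6, 0.6]
finger_gap: 0.0003
gripper_force: 0.4
```

```bash
python3 - <<'E'
from station import bot, imaging
import cv2
s=bot.sense();print(s["tool_pos"],s["wrist_force"])
b=imaging.grab_frame("side")
cv2.imwrite("pics/c3.png",cv2.resize(b[130:270,200:360,::-1],None,fx=4,fy=4,interpolation=cv2.INTER_CUBIC))
E
```

```text
[ 0.4677989  -0.10106319  0.11520914] [-0.71711132  0.55769557  0.63812954]
```

View pics/c3.png

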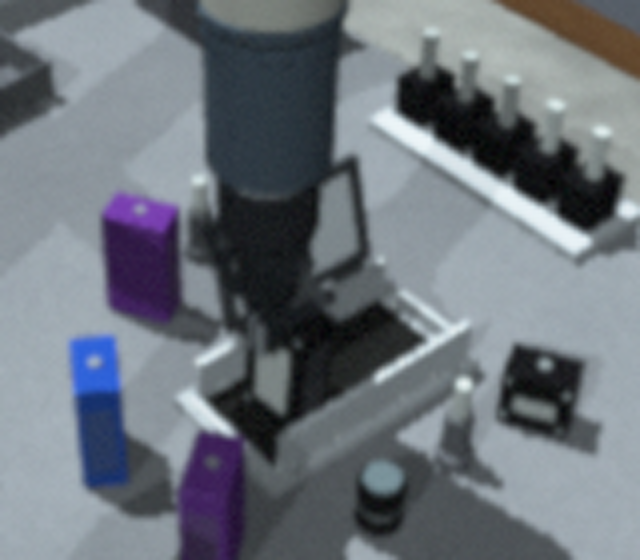

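The picture shows the light still upright at crop (290,370), with the fingertips at (265,330) just behind its top. I'll keep pushing slowly.

>>> apply_moves --pt "0 0 0 4 0 0 0" --pt "0 0 0 8 0 0 0" --pt "0 0 0 12 0 0 0" --pt "0 0 0 16 0 0 0" --pt "0 0 0 20 1 0 0"

```text
time: 3.75
tool_pos: [0.4883, -0.1, 0.1153]
ee_rot: [3.141, 0.043, 0.0]
wrist_force: [0.1, -0.9, 0.2]
finger_gap: 0.0001
gripper_force: 0.0
```

>>> apply_moves --pt "0 0 0 4 0 0 0" --pt "0 0 0 8 0 0 0" --pt "0 0 0 12 0 0 0" --pt "0 0 0 16 0 0 0" --pt "0 0 0 20 1 0 0"

```text
time: 4.25
tool_pos: [0.5082, -0.099, 0.1153]
ee_rot: [3.141, 0.042, -0.0]
wrist_force: [0.7, 0.2, 0.2]
finger_gap: 0.0001
gripper_force: 0.0
```

```bash
python3 - <<'E'
from station import bot, imaging
import cv2
s=bot.sense();print(s["tool_pos"],s["wrist_force"])
b=imaging.grab_frame("side")
cv2.imwrite("pics/c4.png",cv2.resize(b[160:260,220:350,::-1],None,fx=6,fy=6,interpolation=cv2.INTER_CUBIC))
E
```

```text
[ 0.50816905 -0.0990317   0.11526581] [0.72070471 0.15151292 0.20447646]
```

View pics/c4.png

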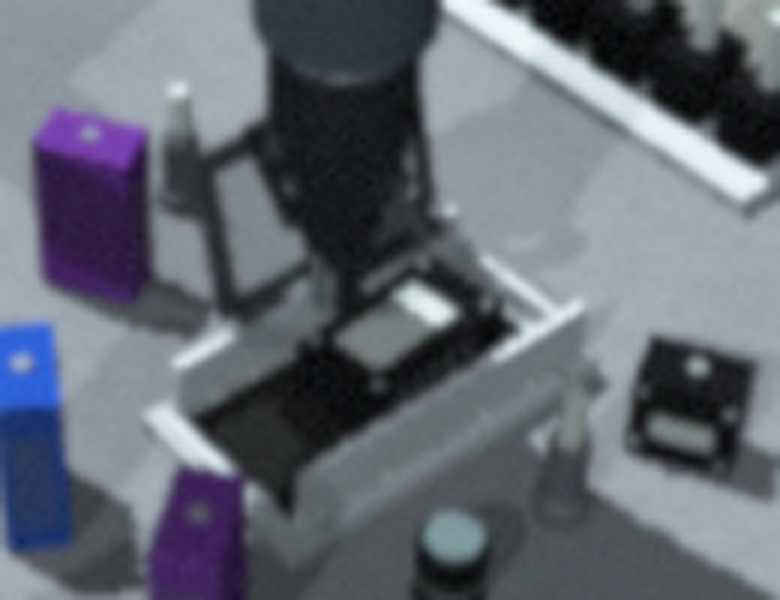

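The light lies flat in the tray with its window up at crop (400,325), and the diffuser hasn't moved. Next I'll raise the hand and cross to the outer (+y) side of the diffuser.

>>> apply_moves --pt "0 0 0 0 0 45 0" --pt "0 0 0 0 0 90 0" --pt "0 0 0 0 0 135 0" --pt "0 0 0 0 0 135 0" --pt "0 0 0 20 45 135 0" --pt "0 0 0 40 90 135 0" --pt "0 0 0 59 136 135 0" --pt "0 0 0 59 136 135 0" --pt "0 0 0 59 136 135 0" --pt "0 0 0 59 136 90 0" --pt "0 0 0 59 136 60 0" --pt "0 0 0 59 136 39 0" --pt "0 0 0 59 136 39 0" --pt "0 0 0 59 136 39 0"

```text
time: 5.7
tool_pos: [0.5671, 0.0361, 0.1552]
ee_rot: [3.141, 0.042, 0.001]
wrist_force: [0.6, 0.6, 0.4]
finger_gap: 0.0002
gripper_force: 0.0
```

>>> apply_moves --pt "0 0 0 0 -12 0 0" --pt "0 0 0 0 -24 0 0" --pt "0 0 0 1 -34 0 0" --pt "0 0 0 1 -43 0 0" --pt "0 0 0 1 -52 -1 0" --pt "0 0 0 1 -60 -1 0" --pt "0 0 0 2 -67 -2 0" --pt "0 0 0 2 -74 -2 0" --pt "0 0 0 2 -82 -3 0" --pt "0 0 0 2 -89 -6 0" --pt "0 0 0 2 -96 -9 0" --pt "0 0 0 3 -103 -13 0" --pt "0 0 0 3 -109 -16 0" --pt "0 0 0 3 -109 -16 0"

```text
time: 7.1
tool_pos: [0.5694, -0.0729, 0.1375]
ee_rot: [3.141, 0.041, -0.002]
wrist_force: [-0.3, 0.7, -0.2]
finger_gap: -0.0
gripper_force: 0.0
```

```bash
python3 - <<'E'
from station import bot, imaging
import cv2
b=imaging.grab_frame("scene")
cv2.imwrite("pics/c5.png",cv2.resize(b[110:230,160:310,::-1],None,fx=5,fy=5,interpolation=cv2.INTER_CUBIC))
E
```

```text
(no output)
```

View pics/c5.png

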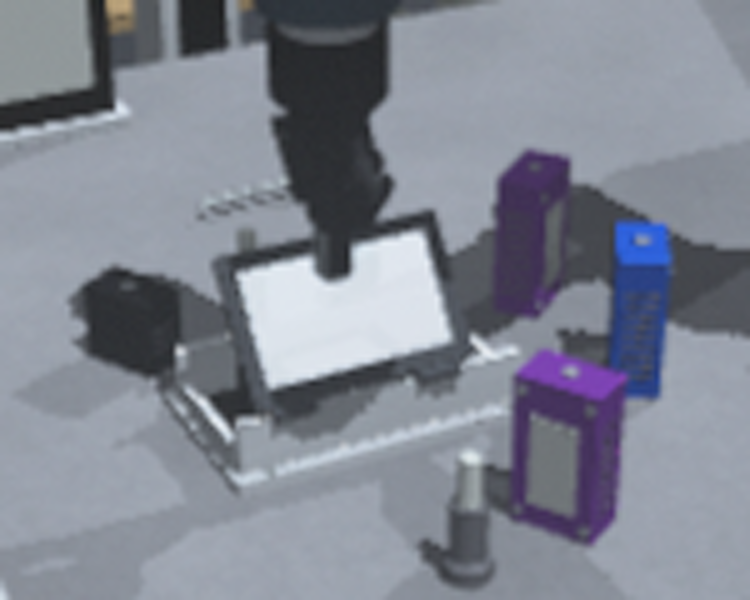

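The frame is partly closed, with the fingertip on its outer face at crop (335,265). I'll carry on down to closed.

>>> apply_moves --pt "0 0 0 0 -8 -7 0" --pt "0 0 0 0 -15 -14 0" --pt "0 0 0 1 -21 -21 0" --pt "0 0 0 1 -25 -28 0" --pt "0 0 0 1 -29 -34 0" --pt "0 0 0 1 -32 -40 0" --pt "0 0 0 1 -34 -46 0" --pt "0 0 0 1 -35 -52 0" --pt "0 0 0 1 -36 -57 0" --pt "0 0 0 1 -36 -60 0" --pt "0 0 0 1 -36 -62 0" --pt "0 0 0 1 -36 -62 0"

```text
time: 8.35
tool_pos: [0.5707, -0.1079, 0.076]
ee_rot: [-3.141, -0.043, 0.001]
wrist_force: [0.1, 0.2, 0.1]
finger_gap: -0.0004
gripper_force: 0.0
```

>>> apply_moves --pt "0 0 0 0 0 -1 0" --pt "0 0 0 0 0 -2 0" --pt "0 0 0 0 0 -2 0"

```text
time: 8.65
tool_pos: [0.571, -0.1079, 0.0751]
ee_rot: [3.141, 0.043, 0.001]
wrist_force: [-1.4, 1.4, 4.6]
finger_gap: 0.0001
gripper_force: 2.3
```

>>> apply_moves --pt "0 0 0 0 0 -1 0" --pt "0 0 0 0 0 -2 0" --pt "0 0 0 0 0 -2 0"

```text
time: 8.95
tool_pos: [0.5711, -0.108, 0.0749]
ee_rot: [3.141, 0.044, 0.003]
wrist_force: [-7.3, 2.6, 16.3]
finger_gap: -0.0001
gripper_force: 8.2
```

The tip is hard against the stop: 16 N and no further travel, at tip height 58 mm. I'll lift off, retreat and look.

>>> apply_moves --pt "0 0 0 0 0 20 0" --pt "0 0 0 0 0 60 0" --pt "0 0 0 0 0 105 0" --pt "0 0 0 0 0 150 0" --pt "0 0 0 0 0 190 0" --pt "0 0 0 -60 0 190 0" --pt "0 0 0 -120 40 190 0" --pt "0 0 0 -120 80 190 0" --pt "0 0 0 -120 120 190 0" --pt "0 0 0 -120 160 190 0" --pt "0 0 0 -120 200 190 0" --pt "0 0 0 -120 240 190 0" --pt "0 0 0 -120 240 190 0" --pt "0 0 0 -120 240 190 0"

```text
time: 10.35
tool_pos: [0.4506, 0.1327, 0.2621]
ee_rot: [3.141, 0.046, -0.001]
wrist_force: [-0.2, 0.0, -0.5]
finger_gap: 0.0004
gripper_force: 0.0
```

```bash
python3 - <<'E'
from fit import *
from station import bot, imaging
b=imaging.grab_frame("side");a=imaging.grab_frame("scene");print(bot.sense()["tool_pos"],bot.sense()["wrist_force"])
T=[.5455,-.0934,.025]
f=lambda i:cv2.resize(i[:,:,::-1],None,fx=5,fy=5,interpolation=cv2.INTER_CUBIC)
B=f(b[165:255,220:350]);A=f(a[140:230,180:310])
for th,col in((0,(0,255,0)),(.1,(0,0,255))):
  for im,n,o in((B,"side",(220,165)),(A,"scene",(180,140))):
    for q in (proj(n,W(T,diff(th,.008)))-o)*5+2: cv2.circle(im,tuple(int(v) for v in q),3,col,1)
cv2.imwrite("pics/c6.png",B);cv2.imwrite("pics/c7.png",A)
E
```

```text
[0.45080297 0.13145422 0.26230621] [ 0.18428031 -0.72967193 -0.51607523]
```

View pics/c6.png

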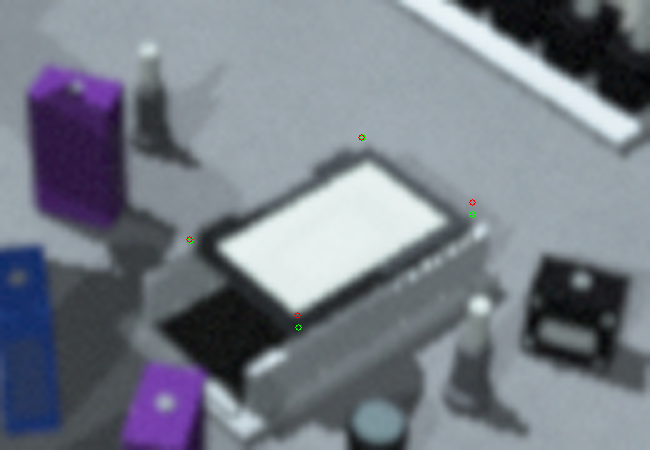

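View pics/c7.png

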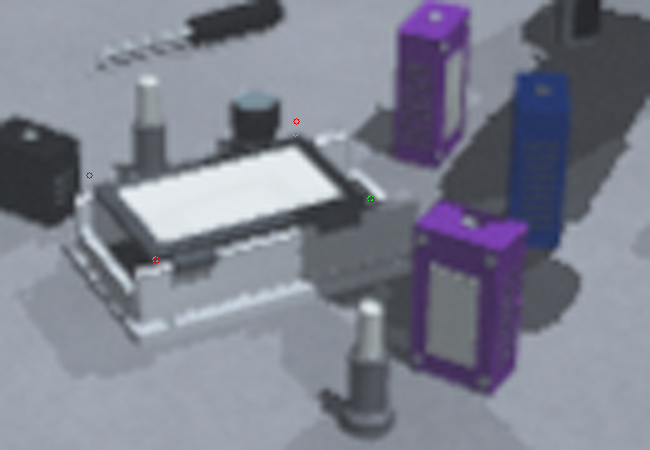

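Both views show the frame level over the tray, with corners matching the closed pose to within the calibration bias, and the other things as they were. I'm handing in.

```bash
python3 -c "
from station import bot
print(bot.hand_in())"
```

```text
the job is handed in; nothing more can be done
None
```

The bar light lies on its back in the tray with its window up, the diffuser is pushed fully closed over it, nothing else appears to have moved in the final pictures, and the job is handed in at about 10.5 s.

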